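# Shake the stir bar out of its slotted box

### The arm

A 7-joint arm with a two-finger parallel gripper is mounted at the origin on the work surface. World frame = base frame: x ahead of the robot, y to its left, z up, the work surface at z = 0. Lengths are in m, angles in degrees, forces in N, time in s.
With the tool pointing down it reaches from about 0.425 to 0.875 m from the base axis. Payload 4.7 kg.
Tool frame: the origin (TCP) lies on the centre line of the jaws, within the pads' length; the fingertips stand ahead of it and the grasp point (between the pads) lies 2 mm behind it (env.tip_reach is the x of the fingertips in the tool frame, in m); x points along the fingers, z is the direction in which the jaws open and shut, and the axes are right-handed (so a half turn about x gives the same grasp; the last joint's range is limited). The gripper opens to 87 mm and grips with 3 to 60 N. Pads are 19 mm wide; open, the fingers measure 117 mm over their backs; the gripper's body (75 mm by 190 mm) begins 51 mm behind the grasp point.
Start: joints at [70.995, 18.392, -4.016, 83.108, 1.295, 78.541, -3.26], TCP at [0.22, -0.612, 0.24] pointing down, gripper open.
Joint ranges: [-163.93, 163.93], [-17.29, 119.83], [-79.2, 71.16], [3.27, 140.29], [-89.18, 269.18], [5.43, 117.66], [-154.24, 154.24]. Speed limits (degrees/s): [147.25, 147.25, 180, 180, 180, 180, 180].

### API

Orientations are given as [roll, pitch, yaw] about the fixed x, y, z axes, in that order (R = Rz(yaw) Ry(pitch) Rx(roll)).
In Python, from cell import telemetry, optics, env, models gives the robot as it stands.
- The arm moves only by the shell command python3 -m pendant 'ROWS' [FORCE]. ROWS is JSON, a list of rows, each a list of 3 entries, a list of its own where there are three numbers: the finger opening in mm, from 0 to 87, then the shift along the tool's x, y, z in mm, then the turn, a rotation vector about the tool's x, y, z in rad. A call has 1 to 10 rows; each row is the pose to reach, as a shift and turn from the pose commanded when the call began, along the tool's axes at that moment; what a row does not reach only later rows make up. A row lasts 1/12 s, in which the tool goes at most 41.7 mm and 7.16 degrees, less where a joint would pass 70% of its speed; a pose out of reach is approached as far as the arm can. A call with a gripper value outside its range is refused whole. The fingers move at their own pace and stop on an object; FORCE is the grip in N (left out, the last holds). Time passes only in rows, so rows that repeat a pose let the fingers close. It gives the time, the measured TCP pose, the force and the opening at its end, in the units of the state.
- telemetry.get_obs(): the state, without advancing time (a new reading comes with each control period).
- optics.read_camera(name): name is "scene" or "top" or "wrist"; returns a dict with "image" (420x560x3 uint8, blue, green, red), "range_z" (420x560 float32, m along the optical axis (not along the pixel's ray), 0 where there is no reading), "fx", "fy", "cx", "cy" (pixels), "cam_to_world" (4x4, takes a point from camera to world coordinates). Camera axes: x right, y up, looking along -z (the intrinsics and any distortion apply to the point x, -y, -z); pixel columns grow to the right and rows downward; lengths in m; the calibration is good to about 2 mm. A picture is of the moment at which its call begins.
- env.sign_off(): hands the job in, once; it reports no verdict.
Trained networks look in the newest picture that a camera, given by its name, has taken for a name from the list of things; names that differ only in an ending like _2 or _b are one class to them, and where a whole thing is asked for, a point or a joint stands for the part that bears it (a point fixed in the world has none). Each returns a list of dicts, best first, with "confidence" (0 to 1); they miss things now and then, are a little off and sometimes report something else, mostly with a low value. They report only what shows in the picture. A call takes as long as a camera call. They do not tell look-alikes from the thing itself.
- models.masks_of(camera, label): "pixels" (420x560 bool, what is visible of it) and "extent" ([left, top, right, bottom] as shares, 0 to 1, of the picture: columns of its width, rows of its height, round what is visible of it).
- models.landmark_of(camera, label): "centre" ([row, column] as shares, 0 to 1, of the picture: columns of its width, rows of its height: a listed point, or the origin of a listed thing).
The state is a dict: "time_s": time; "qpos": joint angles; "joint_velocities": joint speeds; "effort": joint torques, N m; "tool_pos": TCP position; "tool_rot": TCP orientation; "force": force on the tool from outside, world axes, zero at the start; "wrist_torque": the same for the moment, N m; "grip_width": finger opening in m.
Only numpy, scipy, OpenCV 4.12 (cv2) and the standard library are available. Lean on these libraries where they do the work, as an engineer would, in place of code of your own. Each camera call takes 0.05 s, during which the arm holds its last target.

### The job

Pick up the clear box that stands upside down, slotted lid underneath, on the grey mat with a stir bar inside, and shake or tip it over the glass dish on the magnetic stirrer until the bar lines up with the slot and drops into the dish. Leave the dish where it stands on the stirrer, and stand the empty box back on the mat the way it stood, lid down.

Things in the scene. Friction and masses are not known exactly. Their poses are not given: they have to be found in the camera images.
- box_mid (a point): Clear plastic box with the stir bar in it, upside down (black lid underneath) on the grey mat. Outside 90 (x) x 54 (y) x 60 mm (z), 0.12 kg. Point: its centre, 30 mm above the underside; x lengthwise, z up. Grip it across its width, y. The lid has a slot at the -x end, which faces roughly the robot at the start. An identical empty box nearby has its lid and slot on top: not that one.
- box_slot (a point): The slot in that box's lid: 18 mm (along the box's x) by 48 mm (y, the whole inner width), right against the inside of the -x end wall; lid 4 mm, walls 3 mm thick. Point: the slot's centre on the lid's outer (lower) face, 33 mm towards -x and 30 mm down from the box's centre; axes as the box's. At that end the lid sticks out 8 mm past the wall as a tab.
- bar_mid (a point): White octagonal stir bar loose in the box, 30 mm long (y), 12 mm thick, 15 g. Point: its centre. It starts flat on the lid, beyond the slot, within 20 degrees of lying across the box, as it must lie to drop through easily. It rolls once the box tilts over about 23 degrees, slot end lowest; 35 to 45 degrees does it. If it sticks askew, rock the box back the other way and tip again.
- dish_in (a point): Low round glass dish standing loose on the magnetic stirrer; 120 mm across, 112 mm inside, 50 mm high. Point: centre of its inner floor, 45 mm below the rim; z up. The stirrer is a flat white device 150 x 140 mm, 38 mm high, with a steel top, fixed to the bench. A like dish on the bare bench is not the one.
- mat_mid (a point): Grey rubber mat under the box: 170 mm (x) by 140 mm (y), 3 mm thick, fixed to the bench. Point: centre of its top face; z up.
Not all that is in view belongs to the job. What is shaped like the part that bears box_mid but purple is not meant.

How it is judged (in metres and radians):
On the way, in this order (a step that is already met when the one before it is completed fails the run):
1. the box is lifted clear of the mat (z of box_mid in the frame of mat_mid above 0.06 m), for 0.1 s.
2. the stir bar lies in the dish on the stirrer (horizontal distance between bar_mid and dish_in below 0.056 m and z of bar_mid in the frame of dish_in between -0.005 and 0.025 m and distance of dish_in from where it was at the start of the episode below 0.03 m and angle between dish_in's own z axis and vertical below 0.17 rad), for 0.2 s.
At the end, for the whole second after the job is handed in: The stir bar lies on the floor of the dish (its centre inside the dish wall and under 25 mm above the inner floor); the dish still stands upright on the stirrer within 30 mm of where it was; the box stands lid down on the mat, its centre over the mat, level within about 10 degrees, and is released (all of step 2 and x of box_mid in the frame of mat_mid between -0.08 and 0.08 m and y of box_mid in the frame of mat_mid between -0.065 and 0.065 m and z of box_mid in the frame of mat_mid between 0.024 and 0.038 m and angle between box_mid's own z axis and vertical below 0.17 rad); the robot touches nothing.
It also fails if it takes over 51 s, if anything falls off the work surface, if the arm or the gripper's body presses on something with over 40 N, if the wrist force passes 120 N, or if a joint passes its speed limit or range.

## Working session

There is one attempt and no reset: what is moved stays moved. The work goes in short steps, Python scripts to look and compute and a shell command to move; the robot and the scene stay as the last step left them, time stands still between calls to the robot, and variables do not carry over. Pictures are saved under pics/ and viewed, and the job is handed in when it is done.

```bash
ls; mkdir -p pics; cat > h.py <<'E'
import numpy as np, cv2
from scipy.spatial.transform import Rotation as R
from cell import telemetry, optics, env, models
def cam(n,save=None):
    c=optics.read_camera(n)
    if save: cv2.imwrite('pics/'+save,c['image'])
    return c
def px2w(c,r,col,z=None):
    """pixel->world; with z: intersect plane world z"""
    d=np.array([(col-c['cx'])/c['fx'],-(r-c['cy'])/c['fy'],-1.0]); T=c['cam_to_world']
    if z is None:
        return T[:3,:3]@(d*c['range_z'][int(round(r)),int(round(col))])+T[:3,3]
    w=T[:3,:3]@d; s=(z-T[2,3])/w[2]; return T[:3,3]+s*w
def w2px(c,p):
    T=c['cam_to_world']; q=T[:3,:3].T@(np.asarray(p)-T[:3,3])
    return c['cy']-c['fy']*q[1]/-q[2], c['cx']+c['fx']*q[0]/-q[2]
E
python3 - <<'E'
from h import *
o=telemetry.get_obs(); print(o)
print(env.tip_reach)
for n in ['scene','top','wrist']:
    c=cam(n,n+'0.png'); print(n,c['fx'],c['fy'],c['cx'],c['cy'],c['cam_to_world'].round(3).tolist(), [k for k in c])
E
```

```text
pics
{'time_s': 0.0, 'qpos': array([70.99361921, 18.43916601, -4.01518979, 83.17404117,  1.29350861,
       78.5399725 , -3.26108468]), 'joint_velocities': array([ 0.03352422,  0.00692096,  0.04478661, -0.06312186, -0.01643462,
       -0.03246103, -0.05632147]), 'effort': array([-2.45021447e-04, -4.91285133e+01, -4.04187161e-01, -3.12530851e+01,
       -6.40695216e-02,  4.37557453e-02,  1.82603908e-04]), 'tool_pos': array([ 0.22011751, -0.61105203,  0.23846775]), 'tool_rot': array([-177.70892932,   89.89189023,  112.10547541]), 'force': array([-0.17600195, -0.01092304, -0.30784266]), 'wrist_torque': array([0.00242481, 0.04725596, 0.00242198]), 'grip_width': 0.08695795101904301}
0.017
scene 418.55645970164954 418.55645970164954 282.0547223098162 209.66519403593063 [[-0.49, -0.636, 0.596, 0.983], [0.872, -0.344, 0.349, 0.251], [-0.017, 0.691, 0.723, 0.582], [0.0, 0.0, 0.0, 1.0]] ['image', 'range_z', 'fx', 'fy', 'cx', 'cy', 'cam_to_world']
top 447.6627441854132 447.6627441854132 272.6584545619343 209.6915248781521 [[0.018, 0.996, -0.083, 0.485], [-1.0, 0.02, 0.015, -0.004], [0.016, 0.083, 0.996, 0.906], [0.0, 0.0, 0.0, 1.0]] ['image', 'range_z', 'fx', 'fy', 'cx', 'cy', 'cam_to_world']
wrist 319.4330201561374 319.4330201561374 282.59394058931343 207.95036602971635 [[0.339, 0.912, 0.231, 0.284], [-0.941, 0.329, 0.082, -0.589], [-0.002, -0.245, 0.969, 0.383], [0.0, 0.0, 0.0, 1.0]] ['image', 'range_z', 'fx', 'fy', 'cx', 'cy', 'cam_to_world']
```

View pics/top0.png

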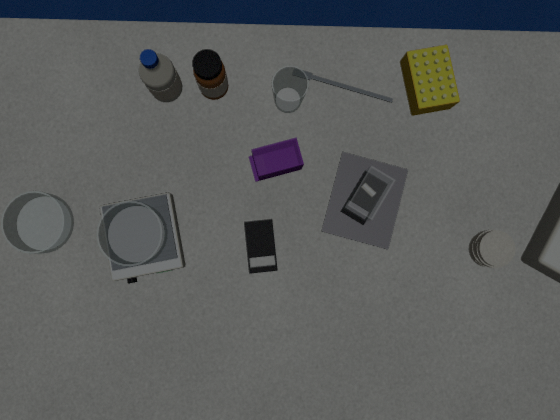

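View pics/scene0.png

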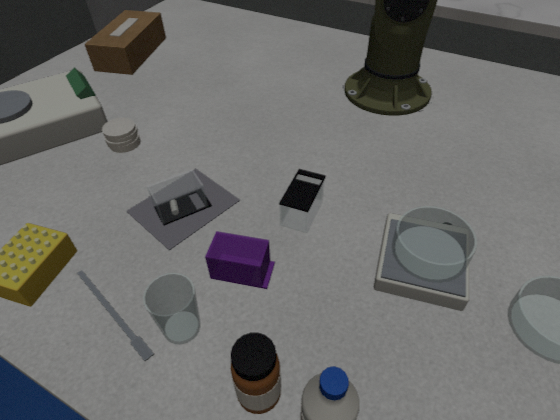

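```bash
python3 - <<'E'
from h import *
for n in ['top','scene']:
    c=cam(n)
    for l in ['box_mid','box_slot','bar_mid','dish_in','mat_mid']:
        for f in ['landmark_of','masks_of']:
            for d in getattr(models,f)(n,l):
                if f=='landmark_of':
                    print(n,l,'pt',round(d['confidence'],2),np.round(np.array(d['centre'])*[420,560],1))
                else:
                    m=d['pixels']; print(n,l,'mask',round(d['confidence'],2),np.round(np.array(d['extent'])*[560,420,560,420]),m.sum())
E
```

```text
top box_mid pt 0.94 [156.6 272.3]
top box_mid pt 0.84 [194.5 370. ]
top box_mid mask 0.92 [344. 165. 394. 223.] 1759
top box_mid mask 0.88 [247. 138. 305. 186.] 1664
top box_slot pt 0.79 [212.3 358.6]
top box_slot pt 0.65 [168.9 263.3]
top box_slot mask 0.94 [250. 136. 302. 183.] 1702
top box_slot mask 0.74 [345. 168. 397. 226.] 1782
top dish_in pt 0.85 [236.5 135.3]
top dish_in mask 0.55 [ 97. 201. 162. 264.] 3639
top dish_in mask 0.22 [344. 164. 397. 223.] 1715
top mat_mid pt 0.78 [200.7 365.7]
top mat_mid mask 0.62 [323. 152. 408. 247.] 3759
scene box_mid pt 0.94 [257.1 243.3]
scene box_mid mask 0.94 [149. 167. 213. 223.] 2207
scene box_mid mask 0.89 [207. 229. 276. 289.] 3068
scene box_slot pt 0.73 [204.1 196.4]
scene box_slot pt 0.61 [270.2 258.5]
scene box_slot pt 0.52 [250.5 428.4]
scene box_slot mask 0.8 [203. 231. 276. 287.] 2986
scene box_slot mask 0.69 [148. 169. 215. 224.] 2175
scene dish_in pt 0.7 [250.9 428.7]
scene dish_in mask 0.57 [392. 203. 479. 282.] 5129
scene dish_in mask 0.54 [128. 167. 243. 253.] 2702
scene mat_mid pt 0.55 [204.3 183.4]
scene mat_mid mask 0.71 [128. 169. 243. 252.] 2621
```

The top view shows three boxes: the clear one on the grey mat at about (row 194, col 370), a purple one at (157, 272), and a lid-up one on the bare bench at (246, 261). The one on the mat, with a white bar inside and its lid underneath, fits the description. The dish on the stirrer is at (236, 133), and the decoy dish on the bare bench is at (222, 38). I'll confirm with an enlarged crop.

```bash
python3 - <<'E'
from h import *
c=cam('top'); a=cv2.resize(c['image'][140:260,310:420],None,fx=4,fy=4,interpolation=cv2.INTER_CUBIC)
b=cv2.resize(cam('scene')['image'][150:260,110:260],None,fx=4.36,fy=4.36,interpolation=cv2.INTER_CUBIC)[:, :]
h=min(a.shape[0],b.shape[0]); im=np.hstack([a[:h,:],cv2.resize(b,(360,h))]) 
im=np.clip(im.astype(float)*1.6,0,255).astype(np.uint8)
cv2.imwrite('pics/crop0.png',im); print(im.shape)
# mat corners via depth
m=[d for d in models.masks_of('top','mat_mid')]
for rc in [(194.5,370)]: print('boxmid@z.033',px2w(c,*rc,z=.033))
print('slot@.003',px2w(c,212.3,358.6,z=.005)); print('mat',px2w(c,200.7,365.7,z=.003)); print('dish',px2w(c,236.5,135.3,z=.043))
print('box pix depth pts',[px2w(c,r,cc).round(3).tolist() for r,cc in [(168,375),(175,392),(218,348),(222,365),(194,370),(240,118),(230,170),(255,140)]])
E
```

```text
(480, 800, 3)
boxmid@z.033 [ 0.59216943 -0.20850393  0.033     ]
slot@.003 [ 0.55883337 -0.1918833   0.005     ]
mat [ 0.58295864 -0.20673672  0.003     ]
dish [0.50083937 0.24504231 0.043     ]
box pix depth pts [[0.64, -0.211, 0.063], [0.637, -0.261, 0.004], [0.547, -0.171, 0.004], [0.539, -0.205, 0.005], [0.59, -0.202, 0.061], [0.494, 0.278, 0.043], [0.515, 0.18, 0.039], [0.466, 0.235, 0.043]]
```

View pics/crop0.png

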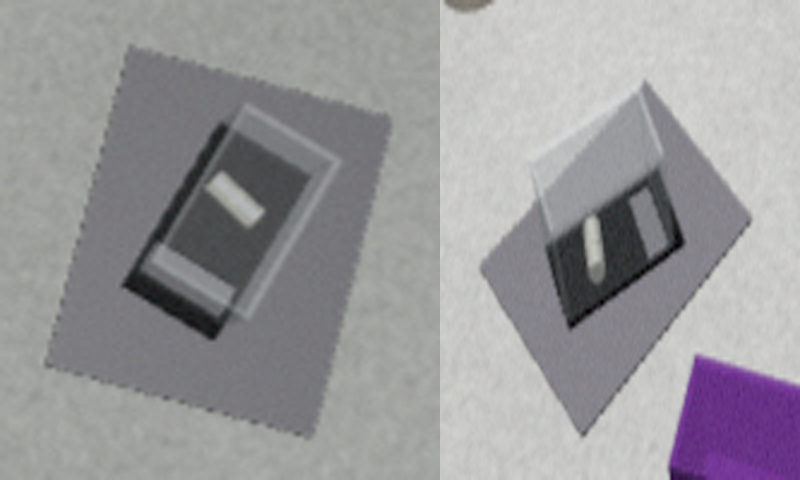

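The crop confirms it: the clear box on the mat has its black lid underneath, the white bar inside and the slot at the robot end (crop px ~(190, 275)). Now I'll measure the pose precisely.

```bash
python3 - <<'E'
from h import *
def cloud(c):
    z=c['range_z']; r,k=np.mgrid[0:420,0:560]
    p=np.stack([(k-c['cx'])/c['fx']*z,-(r-c['cy'])/c['fy']*z,-z],-1)
    w=p@c['cam_to_world'][:3,:3].T+c['cam_to_world'][:3,3]; w[z==0]=np.nan; return w
for n in ['top','scene']:
    c=cam(n); w=cloud(c)
    s=(w[...,2]>.05)&(w[...,2]<.075)&(np.hypot(w[...,0]-.592,w[...,1]+.205)<.07)
    p=w[s][:,:2]; print(n,'top face',len(p), cv2.minAreaRect((p*1000).astype(np.float32)), np.median(w[s][:,2]))
    s=(w[...,2]>.07)&(w[...,2]<.1)&(np.hypot(w[...,0]-.5,w[...,1]-.245)<.09)
    if s.sum()>5: print('dish rim',s.sum(),cv2.minEnclosingCircle((w[s][:,:2]*1000).astype(np.float32)),np.median(w[s][:,2]))
    for d in models.masks_of(n,'dish_in')[:1]:
        m=d['pixels'].astype(np.uint8); print(np.nanmedian(w[m>0],0))
    for d in models.masks_of(n,'mat_mid')[:1]:
        s=(w[...,2]<.012)&d['pixels']
        print('mat',cv2.minAreaRect((w[s][:,:2]*1000).astype(np.float32)))
# dish rim by hough in top
c=cam('top'); g=c['image'][...,1]
im=cv2.resize(np.clip(c['image'][190:285,85:195].astype(float)*1.6,0,255).astype(np.uint8),None,fx=6,fy=6,interpolation=cv2.INTER_CUBIC); cv2.imwrite('pics/dish0.png',im)
print(px2w(c,232.5,129.5,.088))
o=telemetry.get_obs(); M=R.from_euler('xyz',o['tool_rot'],degrees=True).as_matrix(); print(M.round(3))
E
```

```text
top top face 1386 ((593.310791015625, -204.05404663085938), (54.4809455871582, 90.70016479492188), 59.86433792114258) 0.06248719751462389
dish rim 803 ((506.73016357421875, 244.29307556152344), 60.59959411621094) 0.08546890101021098
[0.50694799 0.25282422 0.04337226]
mat ((585.74609375, -205.61105346679688), (143.0056610107422, 171.37318420410156), 75.99889373779297)
scene top face 1284 ((593.3713989257812, -202.52001953125), (57.97267532348633, 90.4244613647461), 59.485469818115234) 0.06337001698235772
dish rim 1745 ((506.75079345703125, 245.4676971435547), 61.16374206542969) 0.08246022764144789
[0.49217326 0.24750976 0.0577445 ]
mat ((584.6256103515625, -201.72720336914062), (141.92825317382812, 173.82177734375), 74.31143951416016)
[0.5070954  0.24283674 0.088     ]
[[ 0.     0.941  0.339]
 [-0.     0.339 -0.941]
 [-1.    -0.     0.   ]]
```

View pics/dish0.png

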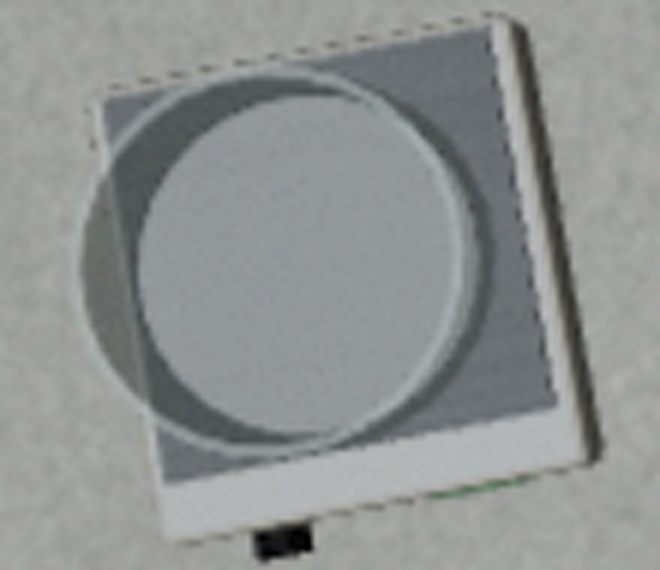

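```bash
python3 -m pendant '[[87,[60,489,-257.5],[0.873,0,0]],[87,[60,489,-257.5],[0.873,0,0]],[87,[60,489,-257.5],[0.873,0,0]],[87,[60,489,-257.5],[0.873,0,0]],[87,[60,489,-257.5],[0.873,0,0]],[87,[60,489,-257.5],[0.873,0,0]],[87,[60,489,-257.5],[0.873,0,0]],[87,[60,489,-257.5],[0.873,0,0]],[87,[60,489,-257.5],[0.873,0,0]],[87,[60,489,-257.5],[0.873,0,0]]]' 25
python3 - <<'E'
from h import *
o=telemetry.get_obs();print(o['qpos'].round(1))
M=R.from_euler('xyz',o['tool_rot'],degrees=True).as_matrix(); print(M.round(3)); print(M.T@(np.array([.5934,-.2033,.15])-o['tool_pos']))
E
```

```text
time_s: 2.58
tool_pos: [0.4915, -0.3147, 0.1963]
tool_rot: [71.0, 90.0, -49.3]
force: [1.1, -0.4, 0.4]
grip_width: 0.087
[ 41.5  12.3 -13.2  96.    3.   72.  -92.5]
[[ 0.001  0.864 -0.504]
 [-0.001 -0.504 -0.864]
 [-1.     0.001  0.   ]]
[ 0.04626654  0.03192705 -0.14757359]
```

```bash
python3 -m pendant '[[87,[40,30,-133],[0,0,0]],[87,[40,30,-133],[0,0,0]],[87,[40,30,-133],[0,0,0]],[87,[40,30,-133],[0,0,0]],[87,[40,30,-133],[0,0,0]],[87,[40,30,-133],[0,0,0]]]'
python3 - <<'E'
from h import *
o=telemetry.get_obs();print(o['qpos'].round(1))
M=R.from_euler('xyz',o['tool_rot'],degrees=True).as_matrix(); print(M.round(4)); print(M.T@(np.array([.5934,-.2033,.038])-o['tool_pos']))
c=cam('wrist','w1.png')
E
```

```text
time_s: 3.08
tool_pos: [0.5836, -0.215, 0.1555]
tool_rot: [-81.8, 89.9, 158.1]
force: [-0.8, -0.3, 0.9]
grip_width: 0.087
[  31.8   19.   -17.1   92.9    5.9   69.1 -106.6]
[[-1.000e-03  8.657e-01 -5.006e-01]
 [ 4.000e-04 -5.006e-01 -8.657e-01]
 [-1.000e+00 -1.100e-03  2.000e-04]]
[ 0.11753255  0.00275787 -0.01502475]
```

View pics/w1.png

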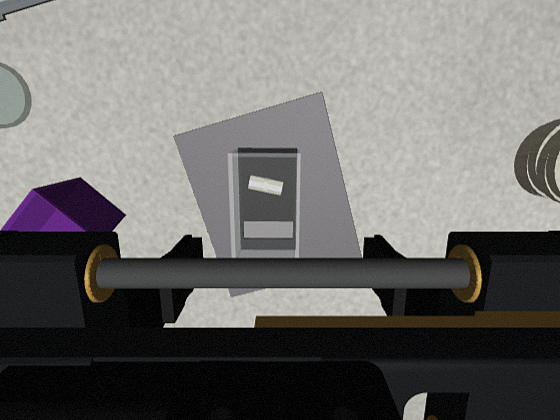

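The wrist view shows the box square between the fingers, with the slot at (230, 268) and the bar at (185, 265). I'll correct by about 15 mm sideways, then descend.

```bash
python3 -m pendant '[[87,[20,3,-13],[0,0,0]],[87,[40,3,-13],[0,0,0]],[87,[60,3,-13],[0,0,0]],[87,[60,3,-13],[0,0,0]]]'
python3 - <<'E'
from h import *
o=telemetry.get_obs();print(o['qpos'].round(1))
M=R.from_euler('xyz',o['tool_rot'],degrees=True).as_matrix(); print(M.T@(np.array([.5934,-.2033,.038])-o['tool_pos']))
c=cam('wrist','w2.png')
E
```

```text
time_s: 3.47
tool_pos: [0.5887, -0.2084, 0.0924]
tool_rot: [-66.9, 89.6, 172.7]
force: [-1.6, 0.7, -0.7]
grip_width: 0.087
[  30.7   22.7  -16.8   95.7    7.3   63.1 -108.7]
[ 0.05441526  0.0018228  -0.0068801 ]
```

View pics/w2.png

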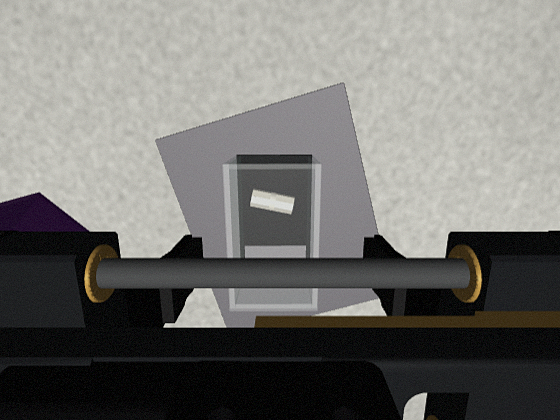

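```bash
python3 -m pendant '[[87,[0,2,-6],[0,0,0]],[87,[20,2,-6],[0,0,0]],[87,[40,2,-6],[0,0,0]],[87,[53,2,-6],[0,0,0]],[87,[53,2,-6],[0,0,0]]]'
python3 - <<'E'
from h import *
o=telemetry.get_obs();print(o['qpos'].round(1))
M=R.from_euler('xyz',o['tool_rot'],degrees=True).as_matrix(); print(M.T@(np.array([.5934,-.2033,.038])-o['tool_pos']))
c=cam('wrist','w3.png')
E
```

```text
time_s: 3.93
tool_pos: [0.5958, -0.2026, 0.0414]
tool_rot: [-73.1, 89.8, 166.7]
force: [-0.8, 1.2, -0.6]
grip_width: 0.0871
[  29.6   26.3  -16.5   97.2    8.6   57.9 -110.1]
[ 0.00344821 -0.00167702  0.0018487 ]
```

View pics/w3.png

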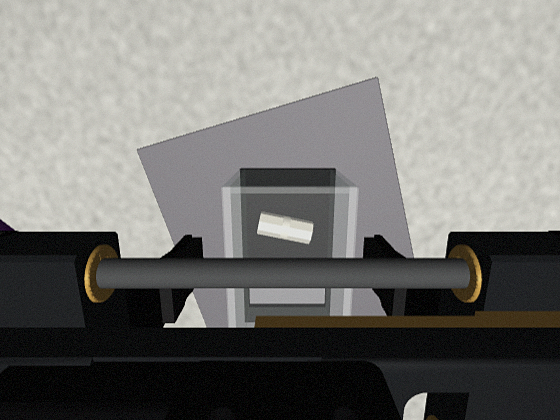

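```bash
python3 -m pendant '[[70,[2,-1,1.5],[0,0,0]],[50,[2,-1,1.5],[0,0,0]],[40,[2,-1,1.5],[0,0,0]],[40,[2,-1,1.5],[0,0,0]],[40,[2,-1,1.5],[0,0,0]],[40,[2,-1,1.5],[0,0,0]],[40,[2,-1,1.5],[0,0,0]]]' 25; python3 -m pendant '[[40,[-5,0,0],[0,0,0]],[40,[-20,0,0],[0,0,0]],[40,[-40,0,0],[0,0,0]],[40,[-65,0,0],[0,0,0]],[40,[-90,0,0],[0,0,0]],[40,[-110,0,0],[0,0,0]],[40,[-125,0,0],[0,0,0]],[40,[-130,0,0],[0,0,0]],[40,[-130,0,0],[0,0,0]]]'
python3 - <<'E'
from h import *
o=telemetry.get_obs();print(o['qpos'].round(1))
c=cam('wrist','w4.png')
c=cam('scene','s4.png')
E
```

```text
time_s: 4.57
tool_pos: [0.5956, -0.2037, 0.0416]
tool_rot: [51.7, 89.9, -68.5]
force: [-0.9, -1.7, 1.6]
grip_width: 0.0536
time_s: 5.32
tool_pos: [0.5964, -0.2033, 0.1727]
tool_rot: [101.6, 89.8, -18.6]
force: [0.1, -0.4, -1.1]
grip_width: 0.0536
[  30.6   19.   -17.5   90.8    6.    70.9 -108.2]
```

View pics/w4.png

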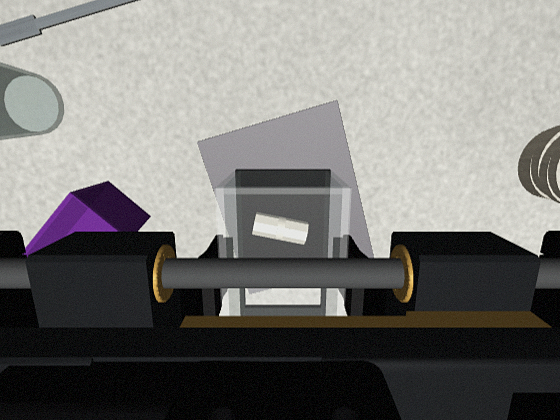

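View pics/s4.png

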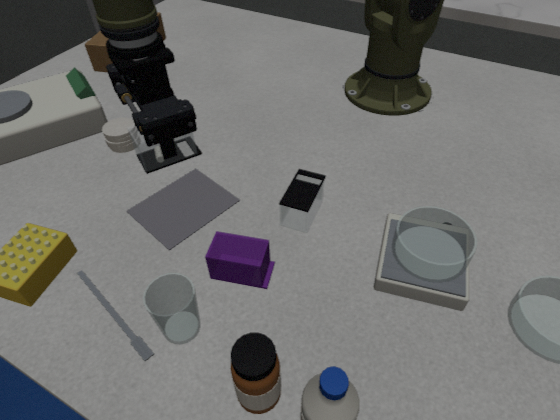

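The box is gripped and lifted, and the bar is still flat beyond the slot (wrist px (228, 280)). I'll carry it level with gentle ramps so the bar doesn't roll, turning it about 45° on the way.

```bash
python3 -m pendant '[[40,[0,-3,-4],[-0.02,0,0]],[40,[0,-10,-12],[-0.05,0,0]],[40,[0,-21,-25],[-0.09,0,0]],[40,[0,-36,-43],[-0.13,0,0]],[40,[0,-54,-63],[-0.17,0,0]],[40,[0,-73,-85],[-0.21,0,0]],[40,[0,-91,-108],[-0.255,0,0]],[40,[0,-110,-130],[-0.3,0,0]],[40,[0,-129,-152],[-0.345,0,0]],[40,[0,-148,-174],[-0.39,0,0]]]' && python3 -m pendant '[[40,[0,-9,-28],[-0.045,0,0]],[40,[0,-18,-55],[-0.09,0,0]],[40,[0,-27,-83],[-0.135,0,0]],[40,[0,-36,-110],[-0.18,0,0]],[40,[0,-45,-138],[-0.225,0,0]],[40,[0,-53.5,-164.5],[-0.27,0,0]],[40,[0,-60.5,-186.5],[-0.315,0,0]],[40,[0,-66,-203],[-0.35,0,0]],[40,[0,-69,-213],[-0.38,0,0]],[40,[0,-71,-218],[-0.395,0,0]]]'
python3 - <<'E'
from h import *
o=telemetry.get_obs();print(o['qpos'].round(1),o['tool_pos'].round(4))
M=R.from_euler('xyz',o['tool_rot'],degrees=True).as_matrix(); print(M.round(3)); print(M.T@(np.array([.5145,.2466,.144])-o['tool_pos']))
c=cam('wrist','w5.png')
c=cam('scene','s5.png')
E
```

```text
time_s: 6.25
tool_pos: [0.5534, 0.0259, 0.171]
tool_rot: [-104.6, 90.0, 158.0]
force: [0.4, -0.8, -1.2]
grip_width: 0.0539
time_s: 7.08
tool_pos: [0.5132, 0.2497, 0.1711]
tool_rot: [-150.7, 90.0, 134.4]
force: [0.6, 0.9, -1.4]
grip_width: 0.054
[   4.9   14.9  -38.6   98.7    9.9   69.8 -111.1] [0.5132 0.2497 0.1711]
[[-0.     0.965  0.261]
 [ 0.     0.261 -0.965]
 [-1.    -0.    -0.   ]]
[0.02708294 0.00045571 0.00338799]
```

View pics/w5.png

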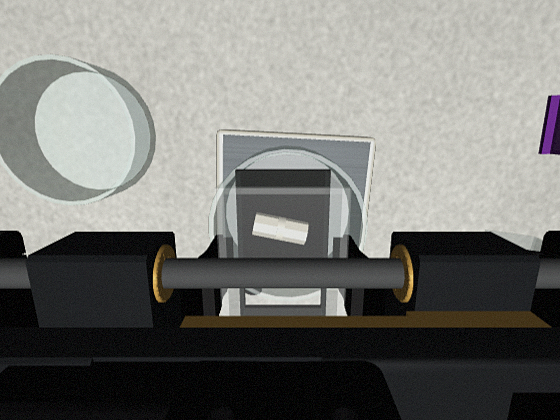

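View pics/s5.png

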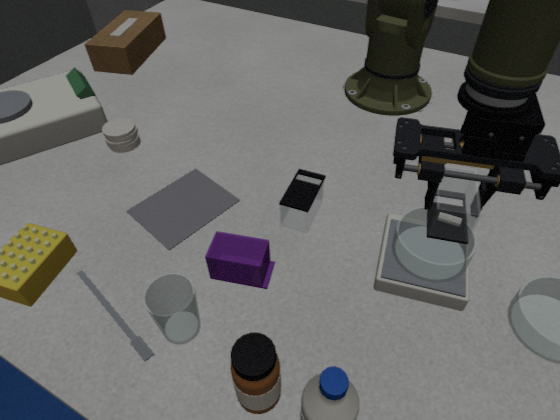

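The bar is still in place (wrist px (228, 280)) and the box is over the stirrer dish. Next I'll lower it, then tilt slot end down about the jaw axis, which is +tool z.

```bash
python3 -m pendant '[[40,[5,0.5,3],[0,0,0]],[40,[15,0.5,3],[0,0,0]],[40,[23,0.5,3],[0,0,0]],[40,[27,0.5,3],[0,0,0]],[40,[27,0.5,3],[0,0,0]]]' && python3 -m pendant '[[40,[0,-0.6,0],[0,0,0.07]],[40,[0,-2,0],[0,0,0.18]],[40,[0,-2.5,0],[0,0,0.3]],[40,[0,-3.5,0],[0,0,0.42]],[40,[0,-4.5,0],[0,0,0.54]],[40,[0.5,-5.5,0],[0,0,0.65]],[40,[0.7,-6,0],[0,0,0.7]],[40,[0.7,-6,0],[0,0,0.7]]]'
python3 - <<'E'
from h import *
o=telemetry.get_obs();print(o['qpos'].round(1),o['tool_pos'].round(4))
M=R.from_euler('xyz',o['tool_rot'],degrees=True).as_matrix(); print(M.round(3))
c=cam('wrist','w6.png')
c=cam('scene','s6.png')
E
```

```text
time_s: 7.6
tool_pos: [0.5151, 0.2431, 0.1421]
tool_rot: [-81.9, 89.8, -157.2]
force: [-0.1, -0.3, -0.7]
grip_width: 0.0538
time_s: 8.27
tool_pos: [0.507, 0.241, 0.1407]
tool_rot: [89.6, 50.0, 14.5]
force: [0.0, -0.3, -1.9]
grip_width: 0.054
[  12.1  -10.5  -45.4  133.7   20.    16.9 -127.7] [0.507  0.241  0.1407]
[[ 0.622  0.74   0.256]
 [ 0.161  0.199 -0.967]
 [-0.767  0.642  0.005]]
```

View pics/w6.png

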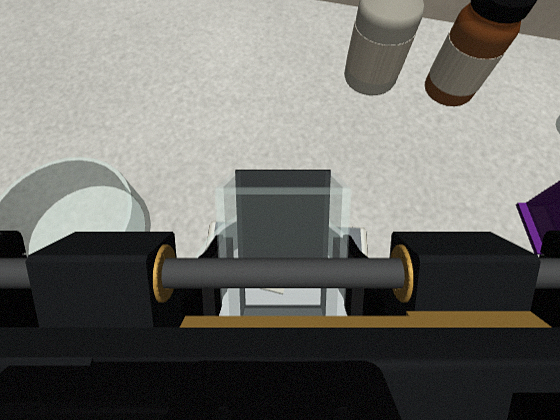

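View pics/s6.png

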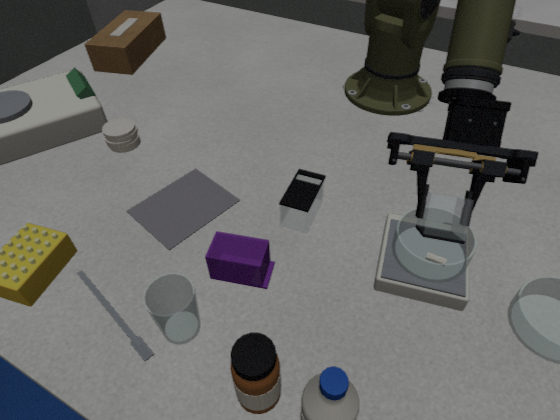

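The bar has left its place in the box (wrist view), and the scene view shows it at about (259, 437), below the lid. I'll zoom in and check depth.

```bash
python3 -m pendant '[[40,[0,0,0],[0,0,0]],[40,[0,0,0],[0,0,0]],[40,[0,0,0],[0,0,0]]]'
python3 - <<'E'
from h import *
c=cam('scene'); im=cv2.resize(np.clip(c['image'][180:310,370:510].astype(float)*1.3,0,255).astype(np.uint8),None,fx=4.5,fy=4.5,interpolation=cv2.INTER_CUBIC); cv2.imwrite('pics/z7.png',im)
for d in models.landmark_of('scene','bar_mid'): print(d, px2w(c,d['centre'][0]*420,d['centre'][1]*560), px2w(c,d['centre'][0]*420,d['centre'][1]*560,.049))
E
```

```text
time_s: 8.62
tool_pos: [0.5111, 0.2436, 0.1442]
tool_rot: [90.1, 49.9, 14.9]
force: [-0.0, -1.0, -2.0]
grip_width: 0.0538
{'centre': [0.629, 0.7752], 'confidence': 0.38} [0.5645082  0.25831197 0.08669479] [0.53269166 0.25888524 0.049     ]
```

View pics/z7.png

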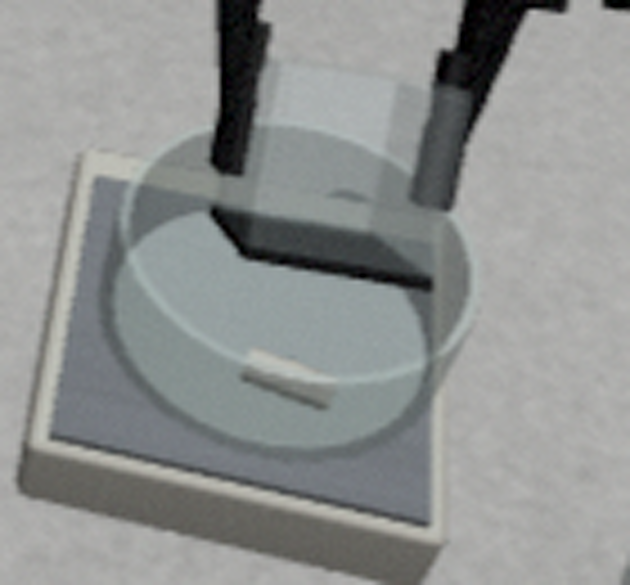

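The bar lies on the dish floor (crop px (378, 290), about x 0.533, y 0.259). Next: raise the box, level it, and carry it back to the mat.

```bash
python3 -m pendant '[[40,[-12,10,0],[0,0,0]],[40,[-25,21,0],[0,0,0]],[40,[-31,26,0],[0,0,-0.12]],[40,[-31,26,0],[0,0,-0.24]],[40,[-31,26,0],[0,0,-0.36]],[40,[-31,26,0],[0,0,-0.48]],[40,[-31,26,0],[0,0,-0.6]],[40,[-31,26,0],[0,0,-0.7]],[40,[-31,26,0],[0,0,-0.7]],[40,[-31,26,0],[0,0,-0.7]]]'
python3 - <<'E'
from h import *
o=telemetry.get_obs();print(o['qpos'].round(1),o['tool_pos'].round(4))
M=R.from_euler('xyz',o['tool_rot'],degrees=True).as_matrix(); print(M.round(3)); 
t=np.array([.5956,-.2037,.17]); print(M.T@(t-o['tool_pos']))
# rotation needed to the grasp orientation
T=np.array([[0,np.cos(np.radians(-30)),np.cos(np.radians(-120))],[0,np.sin(np.radians(-30)),np.sin(np.radians(-120))],[-1,0,0]])
print(R.from_matrix(M.T@T).as_rotvec())
c=cam('wrist','w8.png')
E
```

```text
time_s: 9.55
tool_pos: [0.5109, 0.2432, 0.1823]
tool_rot: [-144.6, 89.9, 140.1]
force: [-0.3, -0.5, -0.8]
grip_width: 0.054
[  -0.2   12.7  -31.6   98.8    6.9   70.6 -108.7] [0.5109 0.2432 0.1823]
[[-0.002  0.967  0.254]
 [ 0.001  0.254 -0.967]
 [-1.    -0.001 -0.002]]
[ 0.01147174 -0.03173801  0.45376427]
[ 0.7807593  -0.00123768  0.00196183]
```

View pics/w8.png

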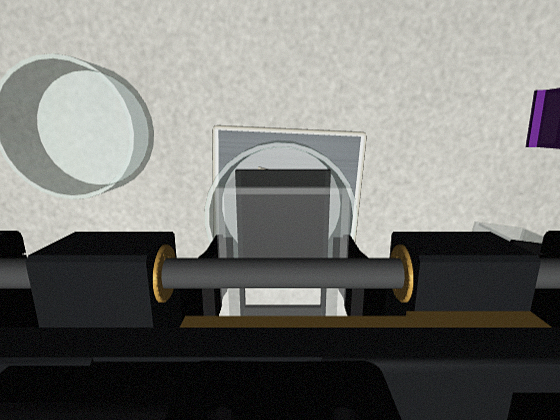

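The box in the gripper is empty and level. Returning to the mat.

```bash
python3 -m pendant '[[40,[0,-1,15],[0.03,0,0]],[40,[0,-3,40],[0.1,0,0]],[40,[0,-5,75],[0.17,0,0]],[40,[0,-8,110],[0.24,0,0]],[40,[0,-11,145],[0.31,0,0]],[40,[0,-13,180],[0.38,0,0]],[40,[0,-15,215],[0.45,0,0]],[40,[0,-18,250],[0.52,0,0]],[40,[0,-21,285],[0.59,0,0]],[40,[0,-23,320],[0.66,0,0]]]'
python3 - <<'E'
from h import *
o=telemetry.get_obs()
M=R.from_euler('xyz',o['tool_rot'],degrees=True).as_matrix()
t=np.array([.5956,-.2037,.17]); print(M.T@(t-o['tool_pos']))
T=np.array([[0,np.cos(np.radians(-30)),np.cos(np.radians(-120))],[0,np.sin(np.radians(-30)),np.sin(np.radians(-120))],[-1,0,0]])
print(R.from_matrix(M.T@T).as_rotvec())
E
```

```text
time_s: 10.43
tool_pos: [0.568, -0.0753, 0.1853]
tool_rot: [79.9, 89.8, -33.4]
force: [0.7, 0.4, -1.5]
grip_width: 0.054
[0.01565698 0.07622564 0.10696859]
[ 0.11613493  0.0004213  -0.00355636]
```

```bash
python3 -m pendant '[[40,[5,20,28],[0.06,0,0]],[40,[10,40,56],[0.11,0,0]],[40,[15,58,82],[0.11,0,0]],[40,[15,68,95],[0.11,0,0]],[40,[15,72,100],[0.11,0,0]],[40,[15,72,100],[0.11,0,0]],[40,[15,72,100],[0.11,0,0]]]'
python3 - <<'E'
from h import *
o=telemetry.get_obs()
M=R.from_euler('xyz',o['tool_rot'],degrees=True).as_matrix()
t=np.array([.5956,-.2037,.042]); print(M.T@(t-o['tool_pos']))
T=np.array([[0,np.cos(np.radians(-30)),np.cos(np.radians(-120))],[0,np.sin(np.radians(-30)),np.sin(np.radians(-120))],[-1,0,0]])
print(R.from_matrix(M.T@T).as_rotvec())
E
```

```text
time_s: 11.02
tool_pos: [0.5965, -0.1904, 0.1697]
tool_rot: [161.2, 89.9, 41.9]
force: [-0.4, 0.5, -1.4]
grip_width: 0.0537
[0.1277086  0.00561583 0.01225288]
[ 0.01307792 -0.00156634 -0.00052182]
```

```bash
python3 -m pendant '[[40,[15,5,12],[0.01,0,0]],[40,[40,5,12],[0.01,0,0]],[40,[65,5,12],[0.01,0,0]],[40,[90,5,12],[0.01,0,0]],[40,[105,5,12],[0.01,0,0]],[40,[115,5,12],[0.01,0,0]],[40,[120,5,12],[0.01,0,0]],[40,[120,5,12],[0.01,0,0]]]'
python3 - <<'E'
from h import *
o=telemetry.get_obs()
M=R.from_euler('xyz',o['tool_rot'],degrees=True).as_matrix()
t=np.array([.5956,-.2037,.042]); print(M.T@(t-o['tool_pos']), M.round(3))
c=cam('scene','s9.png')
E
```

```text
time_s: 11.68
tool_pos: [0.5949, -0.2036, 0.0485]
tool_rot: [-112.9, 89.9, 127.3]
force: [0.0, -0.9, 0.0]
grip_width: 0.0538
[ 0.00648242  0.00067284 -0.00029893] [[-0.001  0.868 -0.497]
 [ 0.001 -0.497 -0.868]
 [-1.    -0.001 -0.   ]]
```

View pics/s9.png

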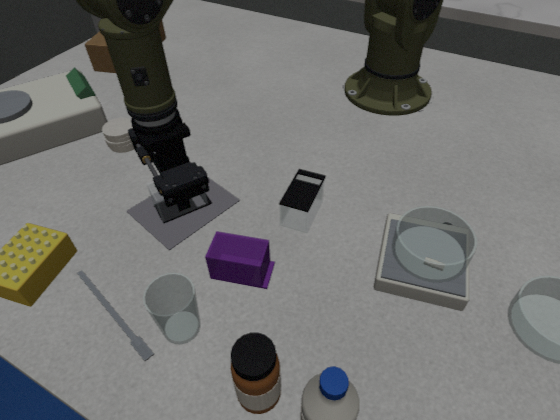

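The box is just above the mat at scene (195, 180), and the bar is in the dish at (263, 434). Lowering the last few millimetres.

```bash
python3 -m pendant '[[40,[2,0.5,0],[0,0,0]],[40,[4,0.5,0],[0,0,0]],[40,[5.5,0.5,0],[0,0,0]],[40,[6.5,0.5,0],[0,0,0]],[40,[6.5,0.5,0],[0,0,0]],[40,[6.5,0.5,0],[0,0,0]]]'
```

```text
time_s: 12.23
tool_pos: [0.5954, -0.2058, 0.0424]
tool_rot: [63.3, 90.0, -56.6]
force: [0.2, -0.1, -0.5]
grip_width: 0.0542
```

```bash
python3 -m pendant '[[40,[1,0,0],[0,0,0]],[40,[1.5,0,0],[0,0,0]],[40,[1.5,0,0],[0,0,0]]]'; python3 -m pendant '[[58,[0,0,0],[0,0,0]],[70,[0,0,0],[0,0,0]],[87,[0,0,0],[0,0,0]],[87,[0,0,0],[0,0,0]],[87,[0,0,0],[0,0,0]],[87,[0,0,0],[0,0,0]],[87,[0,0,0],[0,0,0]]]'
```

```text
time_s: 12.48
tool_pos: [0.5956, -0.2059, 0.0416]
tool_rot: [80.8, 90.0, -39.1]
force: [-0.5, -0.1, 4.1]
grip_width: 0.0537
time_s: 13.07
tool_pos: [0.5954, -0.2058, 0.0408]
tool_rot: [-23.1, 90.0, -143.0]
force: [0.2, 0.9, 0.1]
grip_width: 0.0854
```

```bash
python3 - <<'E'
from h import *
c=cam('wrist','w10.png')
print(telemetry.get_obs()['grip_width'])
E
```

```text
0.08562747177561944
```

View pics/w10.png

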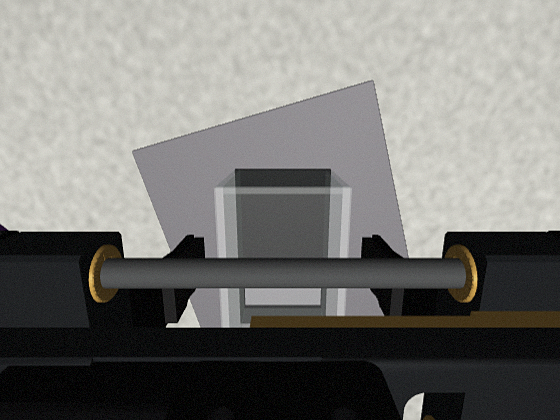

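The box (cols 216–350) stands clear of both fingers (205 and 365). Retreating straight up, then moving back for the checks.

```bash
python3 -m pendant '[[87,[-10,0,0],[0,0,0]],[87,[-30,0,0],[0,0,0]],[87,[-60,0,0],[0,0,0]],[87,[-100,0,0],[0,0,0]],[87,[-140,0,0],[0,0,0]],[87,[-160,-30,25],[0,0,0]],[87,[-180,-60,60],[0,0,0]],[87,[-180,-80,95],[0,0,0]],[87,[-180,-90,125],[0,0,0]],[87,[-180,-90,150],[0,0,0]]]'; python3 -m pendant '[[87,[0,0,0],[0,0,0]],[87,[0,0,0],[0,0,0]],[87,[0,0,0],[0,0,0]],[87,[0,0,0],[0,0,0]]]'
python3 - <<'E'
from h import *
c=cam('scene','s11.png')
def cloud(c):
    z=c['range_z']; r,k=np.mgrid[0:420,0:560]
    p=np.stack([(k-c['cx'])/c['fx']*z,-(r-c['cy'])/c['fy']*z,-z],-1)
    w=p@c['cam_to_world'][:3,:3].T+c['cam_to_world'][:3,3]; w[z==0]=np.nan; return w
for n in ['top','scene']:
    c=cam(n,n+'12.png'); w=cloud(c)
    s=(w[...,2]>.05)&(w[...,2]<.075)&(np.hypot(w[...,0]-.593,w[...,1]+.205)<.07)
    if s.sum()>50:
        q=w[s]; A=np.c_[q[:,:2],np.ones(len(q))]; print(n,cv2.minAreaRect((q[:,:2]*1000).astype(np.float32)),np.median(q[:,2]))
    s=(w[...,2]>.07)&(w[...,2]<.1)&(np.hypot(w[...,0]-.5,w[...,1]-.245)<.09)
    if s.sum()>5: print('dish rim',cv2.minEnclosingCircle((w[s][:,:2]*1000).astype(np.float32)),np.median(w[s][:,2]))
    for d in models.landmark_of(n,'bar_mid'): print('bar',d,px2w(c,d['centre'][0]*420,d['centre'][1]*560,.049))
    cr=cv2.resize(np.clip(c['image'][slice(190,285) if n=='top' else slice(180,310),slice(85,195) if n=='top' else slice(370,510)].astype(float)*1.3,0,255).astype(np.uint8),(400,400)); 
    im=cr if n=='top' else np.hstack([im,cr])
cv2.imwrite('pics/d12.png',im)
E
```

```text
time_s: 13.95
tool_pos: [0.4387, -0.293, 0.2231]
tool_rot: [41.8, 89.8, -78.2]
force: [0.4, 0.2, 0.1]
grip_width: 0.087
time_s: 14.28
tool_pos: [0.4437, -0.2894, 0.2211]
tool_rot: [159.4, 90.0, 39.7]
force: [-0.5, 1.0, 0.3]
grip_width: 0.0872
top ((594.3604125976562, -204.80917358398438), (54.6112060546875, 91.3387222290039), 60.1156120300293) 0.06251198487942844
dish rim ((506.7458801269531, 244.1562957763672), 60.23487854003906) 0.08552524451118276
bar {'centre': [0.4762, 0.6534], 'confidence': 0.53} [ 0.57935367 -0.19682754  0.049     ]
bar {'centre': [0.5171, 0.2339], 'confidence': 0.4} [0.53737867 0.2531119  0.049     ]
scene ((594.20849609375, -203.29336547851562), (57.23453140258789, 90.68543243408203), 60.35905075073242) 0.06346705582173495
dish rim ((507.2408752441406, 245.62405395507812), 60.968597412109375) 0.08233753347133821
bar {'centre': [0.6295, 0.7711], 'confidence': 0.52} [0.53478674 0.25588285 0.049     ]
```

View pics/scene12.png

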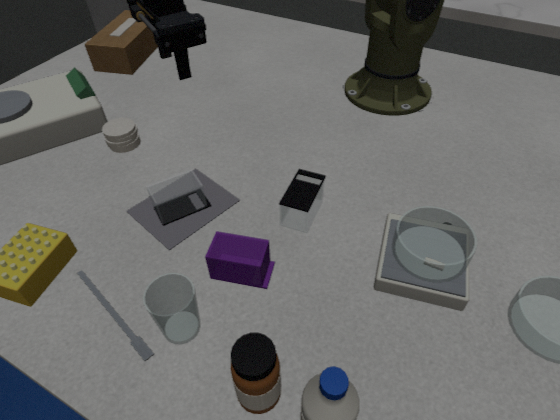

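View pics/d12.png

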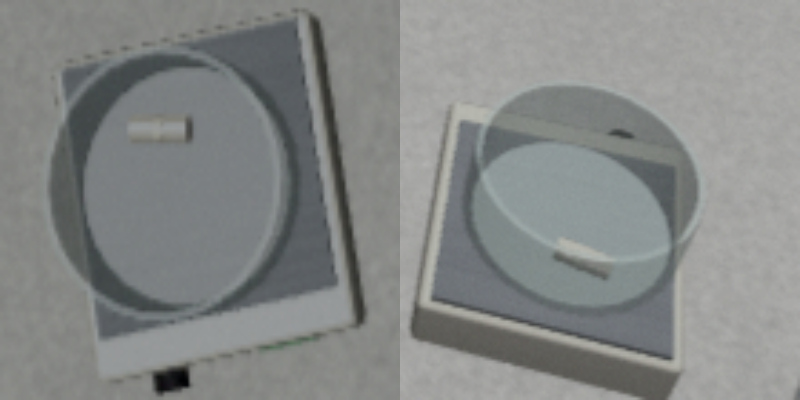

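The scene view shows the empty box standing lid down on the mat at (198, 180), with the arm well clear of it. The crops show the bar on the dish floor, and the dish has not moved. Handing in.

```bash
python3 - <<'E'
from h import *
print(env.sign_off(), telemetry.get_obs()['time_s'])
E
```

```text
the job is handed in; nothing more can be done
the job is handed in; nothing more can be done
```

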